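Square the tub into the corner stop

TASK

Push the closed white tub along the bench into the wooden corner stop, until one of its long sides lies flush against the long rail and one of its ends is flush against the short rail. It stays on the bench throughout: do not lift or tip it. Leave the jar, the torch, the battery and the bottle cap where they are.

Things in the scene. Friction and masses are not known exactly. Their poses are not given: they have to be found in the camera images.
- tub: closed white plastic tub, lid on, 0.17 to 0.29 kg, slides on the bench. Origin: centre of the underside, z up. The lid rim is widest: 88 mm along the tub's x (half 44) by 130 mm along its y (half 65), 38 to 45 mm above the bench; the walls taper in to 76 x 114 mm at the bottom, so an upright finger or rail touches the lid rim. Either end may meet the short rail.
- corner_stop: L of two wooden rails, 18 mm thick, 50 mm high, fixed. Origin: inside corner at bench height, z up. Long rail at the far side: inner face is its plane x = 0, running 250 mm to its -y. Short rail on the left: inner face is its plane y = 0, running 85 mm to its -x (towards the robot). Tub home: its origin at x = -44, y = -65 mm in this frame, its y axis parallel to the stop's y (either way).
- jar: round jar with a screw lid, 70 mm across, 84 mm high, loose; origin at the centre of its underside. To be left alone.
- torch: small black pocket torch, 88 mm long (along its y), 33 mm wide, 34 mm high, loose; origin under its middle. To be left alone.
- cell: AA battery lying on the bench, 48 mm long (along its y), 14 mm thick, loose; origin under its middle. To be left alone.
- cap: shallow screw cap standing open side up, filled with set wax, 38 mm across, 14 mm high, loose; origin at the centre of its underside. To be left alone.
Things that resemble listed ones, but are neither listed nor needed, are in the scene too. Several things have the shape of the tub; the one meant has the colours described above.

How it is judged:
By the outcome, as a careful person would: the job done as asked, in the order asked, and still so for the second after the job is handed in, with the robot touching nothing.
It also fails if it takes over 64 s, if anything falls off the work surface, if the arm or the gripper's body presses on something with over 40 N, if the wrist force passes 120 N, or if a joint passes its speed limit or range.

ROBOT

A 7-joint arm with a two-finger parallel gripper is mounted at the origin on the work surface; the furniture and walls round the work are solid. World frame = base frame: x ahead of the robot, y to its left, z up, the work surface at z = 0. Lengths are in mm, angles in rad, forces in N, time in s.
With the tool pointing down it reaches from about 400 to 875 mm from the base axis. Payload 4.4 kg.
Tool frame: the origin (TCP) lies at the very end of the fingers, on their centre line; the grasp point (between the pads) lies 19 mm behind it; z points along the fingers, y is the line along which they close (so a half turn about z gives the same grasp; the last joint's range is limited). The gripper opens to 85 mm and grips with 20 to 120 N. Pads are 22 mm wide; open, the fingers measure 114 mm over their backs; the gripper's body (76 mm by 85 mm) begins 54 mm behind the grasp point. The pads swing forward as they close: fully open they stand 13 mm farther back than shut.
Start: joints at [-1.368, 0.628, 0.038, 1.517, -0.027, 0.996, -0.02], TCP at [172.599, 626.68, 231.313] pointing down, gripper open.
Joint ranges: [-3.06, 3.06], [-0.37, 2.12], [-1.25, 1.32], [0.18, 2.47], [-1.1, 4.24], [0.23, 1.98], [-2.94, 2.94]. Speed limits (rad/s): [2.57, 2.57, 3.14, 3.14, 3.14, 3.14, 3.14].

INTERFACE

Orientations are given as [roll, pitch, yaw] about the fixed x, y, z axes, in that order (R = Rz(yaw) Ry(pitch) Rx(roll)).
In Python, from cell import monitor, viewer, workorder gives the robot as it stands.
- The arm moves only by the tool arm_command, never from a script. Its argument "series" is one flat list of numbers, 5 for each row, row after row: the opening in per cent of the stroke, from 0 (shut) to 100 (fully open), then the shift along the tool's x, y, z in cm, then the turn about the tool's z in degrees. In form: [claw, x, y, z, roll, claw, x, y, z, roll, ...]. A call has exactly 5 rows; each row is the pose to reach, as a shift and turn from the pose commanded when the call began, along the tool's axes at that moment; what a row does not reach only later rows make up. A row lasts 1/12 s, in which the tool goes at most 41.7 mm and 7.16 degrees, less where a joint would pass 70% of its speed; a pose out of reach is approached as far as the arm can. A call with a gripper value outside its range is refused whole. The fingers move at their own pace and stop on an object; the grip force is fixed at half the most. Time passes only in rows, so rows that repeat a pose let the fingers close, or fill a call up. It gives the time, the measured TCP pose, the force, the opening and the grip force at its end, in the units of the state.
- monitor.read_state(): the state, without advancing time (a new reading comes with each control period).
- viewer.get_image(name): name is "scene" or "top"; returns (picture, depth): 480x640x3 uint8, red, green, blue; 480x640 float32, mm along the optical axis (not along the pixel's ray), 0 where there is no reading.
- viewer.camera_model(name): a dict with "mtx" (3x3 intrinsics, pixels), "R" (3x3) and "t" (3): a world point X has camera coordinates R X + t. Camera axes: x right, y down, z forward; pixel columns grow to the right and rows downward; lengths in mm; the calibration is good to about 2 mm. A picture is of the moment at which its call begins. camera_model takes no time and is no camera call.
- workorder.finish_job(): hands the job in; it is judged then, once.
The state is a dict: "clock": time; "qpos": joint angles; "qd": joint speeds; "tau": joint torques, N m; "eef_pos": TCP position; "tool_rot": TCP orientation; "force": force on the tool from outside, world axes, zero at the start; "torque": the same for the moment, N m; "width": finger opening in mm; "gripper_force": force on a finger pad.
Only numpy, scipy, OpenCV 4.12 (cv2) and the standard library are available. Lean on these libraries where they do the work, as an engineer would, in place of code of your own. Each camera call takes 0.05 s, during which the arm holds its last target. There are 200 camera calls.

## Working session

There is one attempt and no reset: what is moved stays moved. The work goes in short steps, Python scripts to look and compute and a tool call to move; the robot and the scene stay as the last step left them, time stands still between calls to the robot, and variables do not carry over. Pictures are saved under pics/ and viewed, at most 10 in all, crops included, and the job is handed in when it is done.

Besides the shell and the picture viewer there is one more tool, called after "Call:" as name(argument=value, ...) on one line, values as JSON. arm_command: Moves the arm, as the interface text tells. Its arguments: {"type":"object","properties":{"series":{"type":"array","items":{"type":"number"}}},"required":["series"]}

```bash
ls; mkdir -p pics
python3 - <<'E'
from cell import monitor, viewer, workorder
import cv2,numpy as np
for n in("scene","top"):
    p,d=viewer.get_image(n); cv2.imwrite(f"pics/{n}0.png",p[:,:,::-1]); np.savez(f"pics/{n}0.npz",p=p,d=d)
    c=viewer.camera_model(n); print(n,{k:np.round(v,3).tolist() for k,v in c.items()})
print(monitor.read_state())
E
```

```text
pics
scene {'mtx': [[540.173, 0.0, 324.804], [0.0, 540.173, 241.556], [0.0, 0.0, 1.0]], 'R': [[0.866, -0.5, -0.017], [-0.355, -0.59, -0.725], [0.353, 0.634, -0.688]], 't': [-473.923, 150.49, 954.088]}
top {'mtx': [[607.565, 0.0, 331.025], [0.0, 607.565, 242.981], [0.0, 0.0, 1.0]], 'R': [[0.018, -1.0, 0.007], [-0.98, -0.019, -0.197], [0.197, -0.003, -0.98]], 't': [-82.451, 515.227, 1192.857]}
{'clock': 0.1, 'qpos': array([-1.36778546,  0.62925526,  0.03842914,  1.51824465, -0.02701846,
        0.99628733, -0.01999122]), 'qd': array([-1.92425939e-04, -1.06205540e-03,  2.12581901e-03, -1.93399157e-03,
       -2.36642735e-04,  4.95743596e-05, -1.48500279e-04]), 'tau': array([ 2.78527477e-03, -5.64525926e+01,  1.23037275e+00, -1.93970221e+01,
        1.13313735e-02,  5.41060406e-03,  1.78223900e-05]), 'eef_pos': array([172.4418452 , 626.14504128, 230.48715737]), 'tool_rot': array([-3.13991512e+00, -8.34368399e-06,  2.87279368e+00]), 'force': array([-0.36617637,  0.43212178, -0.56770923]), 'torque': array([ 0.03751576, -0.02643769, -0.03169684]), 'gripper_force': 0.0, 'width': 85.09391617603933}
```

View pics/top0.png

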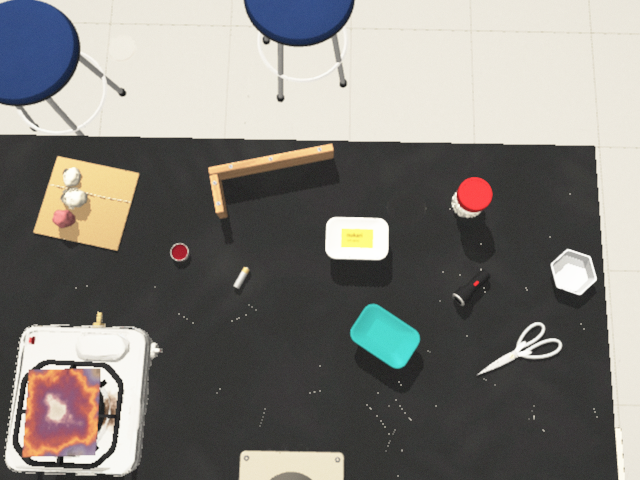

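View pics/scene0.png

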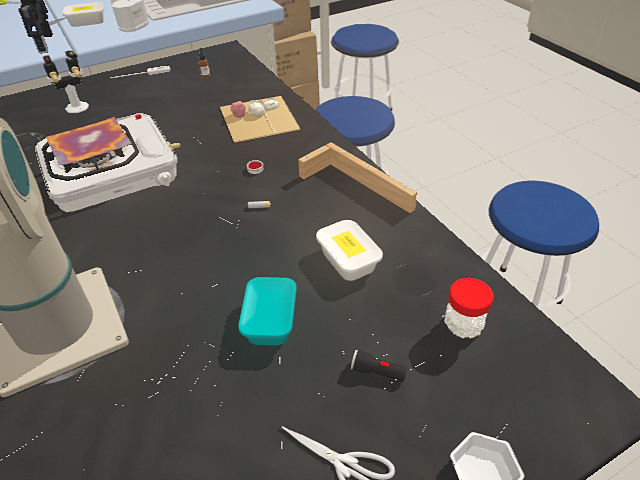

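The top view shows the white tub at about (357,239) and the stop's inside corner near (222,178), with the long rail running to (333,150). The cap is at (180,253), the cell at (241,278), the jar at (470,197) and the torch at (470,288). The teal tub at (385,336) is the look-alike.

```bash
cat > h.py <<'E'
import numpy as np,cv2
from cell import viewer
def ray(uv,z,cam="top"):
    c=viewer.camera_model(cam);K,R,t=map(np.array,(c["mtx"],c["R"],c["t"]))
    uv=np.atleast_2d(uv).astype(float);d=(R.T@np.linalg.inv(K)@np.c_[uv,np.ones(len(uv))].T).T
    o=-R.T@t;return o+d*((z-o[2])/d[:,2])[:,None]
def height(d,cam="top"):
    c=viewer.camera_model(cam);K,R,t=map(np.array,(c["mtx"],c["R"],c["t"]))
    v,u=np.mgrid[:480,:640];r=np.stack([u,v,np.ones_like(u)],-1)@np.linalg.inv(K).T
    return (r*d[...,None]-t)@R
def sub(m,box):
    o=np.zeros(m.shape,np.uint8);x0,y0,x1,y1=box;o[y0:y1,x0:x1]=m[y0:y1,x0:x1];return o
def rect(mask,z):
    c=max(cv2.findContours(mask,0,cv2.CHAIN_APPROX_NONE)[0],key=cv2.contourArea)[:,0]
    P=ray(c,z)[:,:2].astype(np.float32);return cv2.minAreaRect(P),P
def tub(p,X,box):
    m=(p.min(2)>110)|((p[...,0]>150)&(p[...,1]>130)); m=m&(X[...,2]>36)&(X[...,2]<56)
    return rect(sub(m,box),45)
E
python3 - <<'E'
from h import *
f=np.load("pics/top0.npz");p,d=f["p"],f["d"];X=height(d)
r,_=tub(p,X,(300,195,410,280));print("tub",r,cv2.boxPoints(r).round(1).tolist())
m=(X[...,2]>43)&(X[...,2]<57)&(p[...,0].astype(int)-p[...,2]>40)
for nm,b in(("long",(232,135,345,200)),("short",(200,183,235,225))):
    r,P=rect(sub(m,b),50);print(nm,r,cv2.boxPoints(r).round(1).tolist())
for nm,b,z in(("cap",(165,238,195,268),14),("cell",(228,262,256,294),10),("jar",(445,170,500,225),84),("torch",(445,265,495,310),30)):
    q=sub(X[...,2]>(6 if z<20 else 12),b);r,_=rect(q,z);print(nm,r)
E
```

```text
tub ((530.4408569335938, -126.01766967773438), (128.81887817382812, 89.5454330444336), 89.44639587402344) [[485.0, -190.0], [574.5999755859375, -190.89999389648438], [575.7999877929688, -62.0], [486.29998779296875, -61.20000076293945]]
long ((700.060546875, 32.992774963378906), (21.163766860961914, 218.844482421875), 12.715017318725586) [[665.7000122070312, 137.39999389648438], [713.7999877929688, -76.0999984741211], [734.5, -71.4000015258789], [686.2999877929688, 142.10000610351562]]
short ((608.90185546875, 164.0539093017578), (67.39408111572266, 19.035634994506836), 12.281972885131836) [[574.0, 166.1999969482422], [578.0, 147.60000610351562], [643.9000244140625, 161.89999389648438], [639.7999877929688, 180.5]]
cap ((500.36151123046875, 244.62977600097656), (36.828426361083984, 36.69111633300781), 47.942989349365234)
cell ((449.6649475097656, 112.61210632324219), (15.179704666137695, 47.46782302856445), 66.10569763183594)
jar ((611.5511474609375, -354.2620849609375), (69.98680877685547, 92.98583984375), 45.50395202636719)
torch ((436.0917053222656, -365.6805419921875), (32.324920654296875, 89.30421447753906), 40.585838317871094)
```

```bash
cat > go.py <<'E'
# usage: go.py sx sy z yawdeg  (stop-frame heading coordinates) or w x y z yaw
import sys,numpy as np
from cell import monitor
from scipy.spatial.transform import Rotation as Ro
ex=np.array([.9755,.2198]);ey=np.array([-.2198,.9755])
s=monitor.read_state();a=sys.argv[1:];w=a[0]=='w';a=[float(v) for v in a[w:]]
xy=np.array(a[:2]) if w else a[0]*ex+a[1]*ey
R=Ro.from_euler('xyz',s["tool_rot"]);D=np.r_[xy,a[2]]-s["eef_pos"]
yaw=np.degrees(s["tool_rot"][2]);p=s["eef_pos"]
print("now",p.round(1),"stop",(p[:2]@ex).round(1),(p[:2]@ey).round(1),"yaw",yaw.round(1),"F",s["force"].round(1),"w",s["width"],"t",s["clock"],"q",s["qpos"].round(2))
print("shift cm",(R.inv().apply(D)/10).round(2),"roll",round(-((a[3]-yaw+180)%360-180),1))
E
python3 go.py w 600 200 240 12.7
```

```text
now [172.4 626.1 230.5] stop 305.8 572.9 yaw 164.6 F [-0.4  0.4 -0.6] w 85.09391617603933 t 0.1 q [-1.37  0.63  0.04  1.52 -0.03  1.   -0.02]
shift cm [-52.54 -29.73  -0.9 ] roll 151.9
```

Call:
arm_command(series=[100,-18,-10,-0.5,36,100,-18,-10,-0.5,36,100,-18,-10,-0.5,36,100,-18,-10,-0.5,36,100,-18,-10,-0.5,36])

```text
clock: 0.52
eef_pos: [320.9, 480.3, 236.2]
tool_rot: [-3.141, 0.001, 2.241]
force: [0.4, 0.4, 0.1]
width: 85.4
gripper_force: 0.0
```

```bash
python3 go.py w 600 200 240 12.7
```

```text
now [320.9 480.3 236.2] stop 418.6 398.0 yaw 128.4 F [0.4 0.4 0.1] w 85.3804303068505 t 0.5167 q [-1.17  0.53  0.22  1.72 -0.14  0.91 -0.23]
shift cm [-39.3    4.46  -0.36] roll 115.7
```

Call:
arm_command(series=[100,-20,2.2,0,36,100,-20,2.2,0,36,100,-20,2.2,0,36,100,-20,2.2,0,36,100,-20,2.2,0,36])

```text
clock: 0.93
eef_pos: [463.9, 337.3, 236.3]
tool_rot: [3.141, 0.001, 1.615]
force: [0.6, -0.1, 0.1]
width: 85.4
gripper_force: 0.0
```

```bash
python3 go.py w 560 0 240 12.7
```

```text
now [463.9 337.3 236.3] stop 526.7 227.1 yaw 92.5 F [ 0.6 -0.1  0.1] w 85.39428218134316 t 0.9333 q [-0.93  0.54  0.39  1.74 -0.25  0.91 -0.39]
shift cm [-34.12   8.12  -0.33] roll 79.8
```

Call:
arm_command(series=[100,-19.5,4.6,0,36,100,-19.5,4.6,0,36,100,-19.5,4.6,0,36,100,-19.5,4.6,0,36,100,-19.5,4.6,0,36])

```text
clock: 1.35
eef_pos: [518.4, 144.4, 236.3]
tool_rot: [3.141, 0.001, 0.989]
force: [-0.3, -0.0, -0.3]
width: 85.3
gripper_force: 0.0
```

```bash
python3 go.py w 520 0 240 12.7
```

```text
now [518.4 144.4 236.3] stop 537.4 27.0 yaw 56.7 F [-0.3 -0.  -0.3] w 85.33954980415626 t 1.35 q [-0.71  0.52  0.57  1.84 -0.35  0.89 -0.55]
shift cm [-11.98   8.07  -0.35] roll 44.0
```

Call:
arm_command(series=[100,-12,8,0,36,100,-12,8,0,36,100,-12,8,0,36,100,-12,8,0,36,100,-12,8,0,36])

```text
clock: 1.77
eef_pos: [519.7, -2.9, 236.9]
tool_rot: [3.138, 0.0, 0.357]
force: [0.7, 0.4, -0.6]
width: 85.6
gripper_force: 0.0
```

```bash
python3 go.py 408 -239 200 12.7
```

```text
now [519.7  -2.9 236.9] stop 506.4 -117.1 yaw 20.5 F [ 0.7  0.4 -0.6] w 85.60056863942904 t 1.7667 q [-0.55  0.53  0.76  1.89 -0.46  0.9  -0.79]
shift cm [-11.4   10.73   3.73] roll 7.8
```

Call:
arm_command(series=[100,-11.4,10.7,3.7,7.8,100,-11.4,10.7,3.7,7.8,100,-11.4,10.7,3.7,7.8,100,-11.4,10.7,3.7,7.8,100,-11.4,10.7,3.7,7.8])

```text
clock: 2.18
eef_pos: [448.4, -144.2, 198.8]
tool_rot: [3.139, 0.004, 0.225]
force: [0.5, -0.0, -0.3]
width: 85.6
gripper_force: 0.0
```

```bash
python3 go.py 408 -239 15 12.7
```

```text
now [ 448.4 -144.2  198.8] stop 405.7 -239.2 yaw 12.9 F [ 0.5 -0.  -0.3] w 85.56733587381285 t 2.1833 q [-0.26  0.52  0.74  2.05 -0.51  0.76 -0.55]
shift cm [ 0.3  -0.07 18.38] roll 0.2
```

Call:
arm_command(series=[100,0.2,0,4,0,100,0.2,0,8,0,100,0.2,0,12,0,100,0.2,0,16,0,100,0.2,0,18.2,0])

```text
clock: 2.6
eef_pos: [453.2, -135.8, 13.8]
tool_rot: [-3.139, 0.004, 0.237]
force: [0.4, 0.5, 0.4]
width: 85.3
gripper_force: 0.0
```

```bash
python3 go.py 408 -239 15 12.7
python3 - <<'E'
from h import *
p,d=viewer.get_image("top");cv2.imwrite("pics/top1.png",cv2.resize(p[130:380,200:520,::-1],None,fx=2,fy=2))
E
```

```text
now [ 453.2 -135.8   13.8] stop 412.3 -232.1 yaw 13.6 F [0.4 0.5 0.4] w 85.31418011596126 t 2.6 q [ 0.01  0.81  0.34  2.15 -0.86  0.32 -0.25]
shift cm [-0.44  0.68 -0.12] roll 0.9
```

View pics/top1.png

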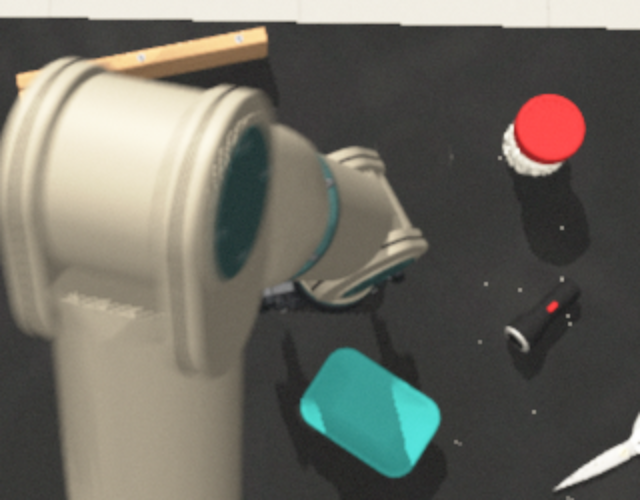

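The top view shows the fingers behind the tub. The teal tub at (370,410) is clear of the gripper, and the arm hides the white tub.

Call:
arm_command(series=[100,0.4,0.2,0,0.2,100,0.8,0.4,0,0.4,100,1.2,0.6,0,0.6,100,1.6,0.7,0,0.8,100,2.0,0.7,0,0.8])

```text
clock: 3.07
eef_pos: [477.7, -139.5, 18.8]
tool_rot: [3.139, -0.002, 0.223]
force: [-0.3, -0.5, 0.6]
width: 85.6
gripper_force: 0.4
```

```bash
python3 go.py 565 -239 15 12.7
python3 - <<'E'
from h import *
p,d=viewer.get_image("scene");cv2.imwrite("pics/scene1.png",p[100:400,100:500,::-1].repeat(2,0).repeat(2,1))
E
```

```text
now [ 477.7 -139.5   18.8] stop 435.4 -241.1 yaw 12.8 F [-0.3 -0.5  0.6] w 85.60597487148672 t 3.0667 q [-0.03  0.82  0.39  2.1  -0.84  0.38 -0.3 ]
shift cm [12.96 -0.2   0.41] roll 0.1
```

View pics/scene1.png

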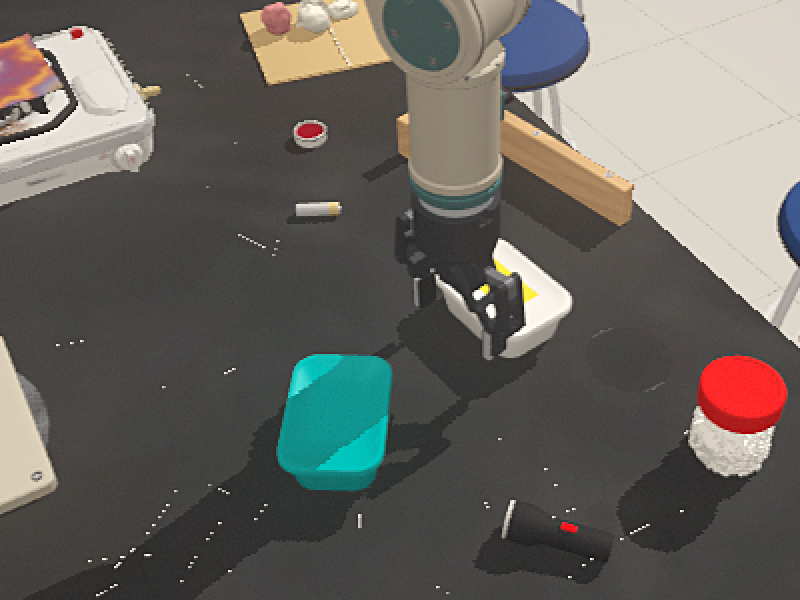

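The scene view shows both fingers upright just behind the tub's long side, the right one at (500,320) near its end. I'll narrow the fingers a little and push.

Call:
arm_command(series=[75,0.6,0,0.2,0,75,1.2,0,0.4,0,75,1.9,0,0.4,0,75,2.6,0,0.4,0,75,3.3,0,0.4,0])

```text
clock: 3.53
eef_pos: [508.9, -131.2, 13.2]
tool_rot: [-3.141, 0.0, 0.223]
force: [-1.5, -0.4, 0.2]
width: 64.3
gripper_force: 0.6
```

Call:
arm_command(series=[75,0.8,0,0,0,75,1.6,0,0,0,75,2.4,0,0,0,75,3.2,0,0,0,75,4.0,0,0,0])

```text
clock: 3.95
eef_pos: [548.1, -122.6, 13.2]
tool_rot: [-3.142, 0.0, 0.223]
force: [-1.4, 0.5, 0.1]
width: 64.0
gripper_force: 0.5
```

```bash
python3 go.py 562 -239 15 12.7
python3 - <<'E'
from h import *
p,d=viewer.get_image("scene");cv2.imwrite("pics/scene2.png",p[100:400,100:500,::-1].repeat(2,0).repeat(2,1))
E
```

```text
now [ 548.1 -122.6   13.2] stop 507.7 -240.1 yaw 12.8 F [-1.4  0.5  0.1] w 64.03273311387603 t 3.95 q [-0.13  0.89  0.48  1.92 -0.79  0.53 -0.44]
shift cm [ 5.42 -0.1  -0.18] roll 0.1
```

View pics/scene2.png

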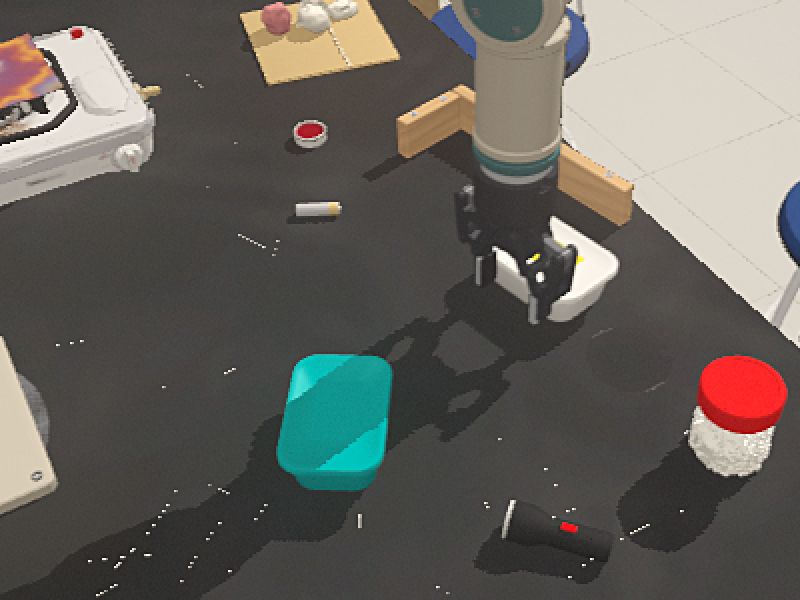

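The tub is sliding, turned in line with the fingers and heading for the long rail ((620,195) is the rail's near end). Next I push on and stop short of the rail.

Call:
arm_command(series=[75,0.9,0,0,0,75,1.8,0,0,0,75,2.7,0,0,0,75,3.6,0,0,0,75,4.4,0,0,0])

```text
clock: 4.42
eef_pos: [591.4, -112.8, 13.3]
tool_rot: [3.142, -0.0, 0.223]
force: [-0.6, -0.3, -0.4]
width: 64.2
gripper_force: 0.5
```

Call:
arm_command(series=[75,-1,0,0,0,75,-3,0,0,0,75,-4,0,-3,0,75,-4,0,-7,0,75,-4,0,-11,0])

```text
clock: 4.83
eef_pos: [550.2, -122.2, 124.0]
tool_rot: [-3.141, 0.003, 0.221]
force: [1.7, 0.7, -0.7]
width: 64.1
gripper_force: 0.0
```

```bash
python3 go.py 600 -400 130 102.7
python3 - <<'E'
from h import *
ex=np.array([.9755,.2198]);ey=np.array([-.2198,.9755])
p,d=viewer.get_image("top");cv2.imwrite("pics/top2.png",p[:,:,::-1]);X=height(d)
r,_=tub(p,X,(240,150,440,290));c=np.array(r[0]);print(r,c@ex,c@ey)
E
```

```text
now [ 550.2 -122.2  124. ] stop 509.9 -240.1 yaw 12.7 F [ 1.7  0.7 -0.7] w 64.11001761339844 t 4.8333 q [-0.23  0.75  0.65  1.87 -0.65  0.75 -0.57]
shift cm [ 9.01 15.98 -0.64] roll -90.0
((700.1029052734375, 53.30552673339844), (20.523845672607422, 147.5074920654297), 15.42784309387207) 694.6669388702393 -101.88307725067136
```

Call:
arm_command(series=[35,2,3,-0.5,-7,35,4,6,-0.5,-14,35,6,8,-0.5,-21,35,8,9,-0.5,-28,35,9,10.4,-0.5,-35])

```text
clock: 5.3
eef_pos: [665.4, -203.0, 128.5]
tool_rot: [3.14, -0.002, 0.841]
force: [0.5, 1.2, -0.2]
width: 29.8
gripper_force: 0.0
```

Call:
arm_command(series=[35,0,0,0,-7,35,0,0,0,-14,35,0,0,0,-21,35,0,0,0,-28,35,0,0,0,-35])

```text
clock: 5.72
eef_pos: [662.7, -203.6, 128.4]
tool_rot: [3.141, 0.0, 1.45]
force: [0.4, -0.8, 0.2]
width: 29.8
gripper_force: 0.0
```

Call:
arm_command(series=[35,0,0,0,-7,35,0,0,0,-14,35,0,0,0,-20,35,0,0,0,-20,35,0,0,0,-20])

```text
clock: 6.13
eef_pos: [662.3, -203.7, 128.4]
tool_rot: [3.141, -0.0, 1.79]
force: [0.2, -0.5, -0.4]
width: 29.5
gripper_force: 0.0
```

```bash
python3 go.py 610 -345 130 102.7
python3 - <<'E'
from h import *
ex=np.array([.9755,.2198]);ey=np.array([-.2198,.9755])
p,d=viewer.get_image("top");cv2.imwrite("pics/top3.png",p[100:340,160:540,::-1].repeat(2,0).repeat(2,1));X=height(d)
p=p.astype(int);m=(p.min(2)>130)&(X[...,2]>36)&(X[...,2]<56)
m=sub(m,(240,150,440,290));print(m.sum());r,_=rect(m,45);c=np.array(r[0]);print(r,c@ex,c@ey)
E
```

```text
now [ 662.3 -203.7  128.4] stop 601.3 -344.3 yaw 102.6 F [ 0.2 -0.5 -0.4] w 29.471263276487328 t 6.1333 q [ 0.13  0.81  0.23  1.48 -0.22  0.87  0.66]
shift cm [-0.07  0.86 -0.16] roll -0.1
508
((705.0963745117188, 28.7952880859375), (16.22517967224121, 193.29205322265625), 12.194796562194824) 694.1507176574706 -126.89037958984375
```

View pics/top3.png

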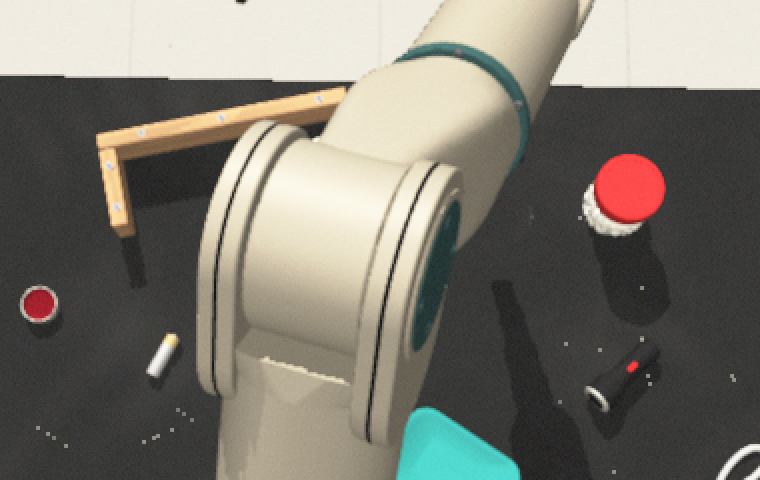

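In the top view the arm covers the tub completely, so I'll measure it from the scene camera.

```bash
cat > sc.py <<'E'
import sys
from h import *
ex=np.array([.9755,.2198]);ey=np.array([-.2198,.9755])
p,d=viewer.get_image("scene");X=height(d,"scene")
if len(sys.argv)>1: cv2.imwrite(f"pics/{sys.argv[1]}.png",p[60:360,100:500,::-1].repeat(2,0).repeat(2,1))
S=np.stack([X[...,:2]@ex,X[...,:2]@ey],-1);q=p.astype(int)
m=(X[...,2]>38)&(X[...,2]<54)&(S[...,0]>530)&(S[...,0]<679)&(S[...,1]>-330)&(S[...,1]<14)
m&=(q.min(2)>120)|((q[...,0]>150)&(q[...,1]>150)&(q[...,2]<120))
n,l,st,_=cv2.connectedComponentsWithStats(m.astype(np.uint8));k=1+st[1:,4].argmax();v,u=np.where(l==k)
P=ray(np.c_[u,v],45,"scene")[:,:2];Q=np.c_[P@ex,P@ey];print(len(Q),cv2.minAreaRect(Q.astype(np.float32)),"sx",np.percentile(Q[:,0],[0,1,99,100]).round(1),"sy",np.percentile(Q[:,1],[0,1,99,100]).round(1))
E
python3 sc.py scene3
```

```text
1881 ((604.0292358398438, -236.8323516845703), (92.71755981445312, 132.47389221191406), 0.5931326746940613) sx [557.3 559.2 648.8 650.1] sy [-303.3 -300.7 -172.8 -170.7]
```

View pics/scene3.png

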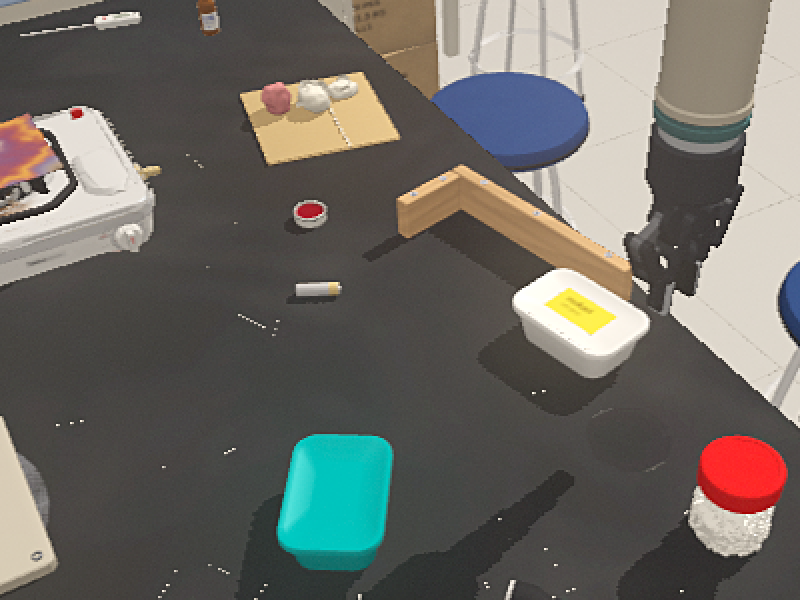

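The scene view shows the tub in line with the stop, its lid centred near (580,315), 33 mm off the long rail. The fingers are clear at its right end, near (660,300). I lower them and push left.

Call:
arm_command(series=[35,0,0.4,3,0,35,0,0.4,6,0,35,0,0.4,9,0,35,0,0.4,11.4,0,35,0,0.4,11.4,0])

```text
clock: 6.65
eef_pos: [661.8, -201.0, 8.6]
tool_rot: [-3.133, -0.005, 1.792]
force: [-1.2, -0.4, -0.5]
width: 29.7
gripper_force: 0.0
```

Call:
arm_command(series=[35,1,0,0,0,35,2,0,0,0,35,2.8,0,0,0,35,3.5,0,0,0,35,4.2,0,0,0])

```text
clock: 7.07
eef_pos: [657.9, -161.2, 16.3]
tool_rot: [3.138, 0.002, 1.794]
force: [0.4, -2.3, 0.5]
width: 30.0
gripper_force: 0.9
```

Call:
arm_command(series=[35,1,0,0,0,35,2,0,0,0,35,3,0,0,0,35,4,0,0,0,35,5,0,0,0])

```text
clock: 7.48
eef_pos: [645.2, -111.8, 14.3]
tool_rot: [-3.142, -0.0, 1.794]
force: [0.5, -2.2, 2.1]
width: 30.1
gripper_force: 0.9
```

```bash
python3 go.py 606 -131 15 102.7; python3 sc.py
```

```text
now [ 645.2 -111.8   14.3] stop 604.8 -250.9 yaw 102.8 F [ 0.5 -2.2  2.1] w 30.128586223207925 t 7.4833 q [ 0.01  0.92  0.2   1.64 -0.28  0.61  0.59]
shift cm [11.99  0.13 -0.07] roll 0.1
1103 ((602.061767578125, -176.58009338378906), (127.8033218383789, 92.1990966796875), 89.88726043701172) sx [555.9 556.8 646.4 648.2] sy [-240.4 -234.3 -114.2 -112.7]
```

Call:
arm_command(series=[35,1,0,0,0,35,2,0,0,0,35,3,0,0,0,35,4,0,0,0,35,5,0,0,0])

```text
clock: 7.95
eef_pos: [634.0, -62.8, 14.1]
tool_rot: [-3.141, -0.001, 1.794]
force: [0.3, -0.2, -0.8]
width: 29.8
gripper_force: 0.4
```

Call:
arm_command(series=[35,1,0,0,0,35,2,0,0,0,35,3,0,0,0,35,4,0,0,0,35,5,0,0,0])

```text
clock: 8.37
eef_pos: [623.1, -14.4, 14.3]
tool_rot: [-3.142, -0.0, 1.793]
force: [-0.2, -0.5, -1.1]
width: 30.0
gripper_force: 0.4
```

```bash
python3 go.py 606 -131 15 102.7; python3 sc.py
```

```text
now [623.1 -14.4  14.3] stop 604.7 -151.0 yaw 102.8 F [-0.2 -0.5 -1.1] w 30.04925144754144 t 8.3667 q [-0.15  0.89  0.21  1.74 -0.31  0.55  0.48]
shift cm [ 2.    0.13 -0.07] roll 0.1
861 ((585.0911254882812, -62.94403839111328), (140.293701171875, 82.31600952148438), 48.07859802246094) sx [555.4 556.9 645.7 647.8] sy [-142.5 -134.6  -13.5  -12.2]
```

Call:
arm_command(series=[35,0.5,0,0,0,35,1.0,0,0,0,35,1.5,0,0,0,35,2.0,0,0,0,35,2.2,0,0,0])

```text
clock: 8.83
eef_pos: [618.4, 6.9, 14.3]
tool_rot: [3.142, -0.0, 1.794]
force: [1.0, -0.7, -0.3]
width: 30.0
gripper_force: 0.4
```

Call:
arm_command(series=[35,-1.5,0,0,0,35,-3,0,0,0,35,-3,0,-4,0,35,-3,0,-8,0,35,-3,0,-11,0])

```text
clock: 9.25
eef_pos: [625.6, -23.8, 126.2]
tool_rot: [3.141, 0.0, 1.792]
force: [1.0, 0.3, 0.4]
width: 30.4
gripper_force: 0.0
```

```bash
python3 go.py 515 -57 130 12.7; python3 sc.py
```

```text
now [625.6 -23.8 126.2] stop 605.1 -160.7 yaw 102.7 F [1.  0.3 0.4] w 30.388725756173738 t 9.25 q [-0.17  0.73  0.27  1.69 -0.26  0.75  0.45]
shift cm [10.37 -9.01 -0.39] roll 90.0
1464 ((601.7781982421875, -56.497528076171875), (92.74202728271484, 133.1788330078125), 0.026706743985414505) sx [555.4 557.7 646.9 648.2] sy [-123.1 -120.6    8.    10.1]
```

Call:
arm_command(series=[60,2,-3,-0.4,7,60,4,-6,-0.4,14,60,6,-9,-0.4,21,60,8,-9,-0.4,28,60,10.4,-9,-0.4,35])

```text
clock: 9.72
eef_pos: [512.3, 57.8, 128.6]
tool_rot: [-3.14, 0.0, 1.173]
force: [0.8, 1.1, -0.7]
width: 51.4
gripper_force: 0.0
```

Call:
arm_command(series=[60,0,0,0,7,60,0,0,0,14,60,0,0,0,21,60,0,0,0,28,60,0,0,0,35])

```text
clock: 10.13
eef_pos: [514.4, 58.8, 128.3]
tool_rot: [-3.141, -0.0, 0.566]
force: [0.1, 0.2, 0.4]
width: 51.4
gripper_force: 0.0
```

Call:
arm_command(series=[60,0,0,0,7,60,0,0,0,14,60,0,0,0,20,60,0,0,0,20,60,0,0,0,20])

```text
clock: 10.55
eef_pos: [514.3, 58.6, 128.1]
tool_rot: [3.141, 0.0, 0.226]
force: [0.3, -1.1, -0.0]
width: 51.1
gripper_force: 0.0
```

```bash
python3 go.py 517 -57 15 12.7
```

```text
now [514.3  58.6 128.1] stop 514.6 -55.9 yaw 12.9 F [ 0.3 -1.1 -0. ] w 51.14388522611886 t 10.55 q [-0.62  0.71  0.72  2.   -0.72  0.71 -0.8 ]
shift cm [ 0.24  0.11 11.31] roll 0.2
```

Call:
arm_command(series=[60,0,0.1,3,0,60,0,0.1,6,0.2,60,0,0.1,9,0.2,60,0,0.1,11.3,0.2,60,0,0.1,11.3,0.2])

```text
clock: 10.97
eef_pos: [512.0, 57.6, 11.9]
tool_rot: [-3.14, 0.006, 0.221]
force: [0.2, 1.1, -0.4]
width: 51.3
gripper_force: 0.0
```

Call:
arm_command(series=[60,1,0,0,0,60,2,0,0,0,60,2.8,0,0,0,60,3.4,0,0,0,60,4,0,0,0])

```text
clock: 11.38
eef_pos: [554.2, 66.3, 16.1]
tool_rot: [-3.141, -0.0, 0.22]
force: [-2.6, -1.0, 1.5]
width: 51.3
gripper_force: 0.9
```

Call:
arm_command(series=[60,0.5,0,0,0,60,1,0,0,0,60,1.5,0,0,0,60,2,0,0,0,60,2.3,0,0,0])

```text
clock: 11.8
eef_pos: [576.8, 71.2, 15.3]
tool_rot: [3.142, -0.0, 0.219]
force: [-1.5, -0.2, 0.3]
width: 51.0
gripper_force: 0.9
```

```bash
python3 go.py 587 -57 15 12.7; python3 sc.py
```

```text
now [576.8  71.2  15.3] stop 578.3 -57.3 yaw 12.6 F [-1.5 -0.2  0.3] w 50.96754161417513 t 11.8 q [-0.52  0.93  0.57  1.87 -0.86  0.61 -0.74]
shift cm [ 0.87 -0.03  0.03] roll -0.1
579 ((649.4200439453125, -78.39300537109375), (137.39479064941406, 70.4811782836914), 46.57980728149414) sx [582.2 585.8 673.3 673.8] sy [-124.1 -122.6  -13.    -4.3]
```

Far edge at sx ≈ 674 against the rail face at ≈ 681, so about 7 mm remains. I close it gently until the force rises.

Call:
arm_command(series=[60,0.2,0,0,0,60,0.4,0,0,0,60,0.6,0,0,0,60,0.7,0,0,0,60,0.7,0,0,0])

```text
clock: 12.27
eef_pos: [582.5, 72.4, 15.2]
tool_rot: [-3.141, 0.001, 0.219]
force: [-2.1, 0.0, 0.8]
width: 51.3
gripper_force: 1.3
```

Call:
arm_command(series=[60,0.1,0,0,0,60,0.2,0,0,0,60,0.3,0,0,0,60,0.3,0,0,0,60,0.3,0,0,0])

```text
clock: 12.68
eef_pos: [582.5, 72.4, 15.1]
tool_rot: [-3.14, 0.006, 0.219]
force: [-9.7, -2.5, 6.2]
width: 51.1
gripper_force: 4.7
```

The tub is on the long rail, with 10 N of contact force. Now I back off and go round to its end.

Call:
arm_command(series=[60,-1.5,0,0,0,60,-3,0,0,0,60,-4,0,-3,0,60,-4,0,-7,0,60,-4,0,-11,0])

```text
clock: 13.1
eef_pos: [546.2, 64.3, 126.0]
tool_rot: [3.141, 0.001, 0.218]
force: [1.5, 0.3, 0.1]
width: 50.9
gripper_force: 0.0
```

```bash
python3 go.py 630 -165 130 102.7; python3 sc.py
```

```text
now [546.2  64.3 126. ] stop 546.9 -57.4 yaw 12.5 F [1.5 0.3 0.1] w 50.86303082927829 t 13.1 q [-0.61  0.75  0.73  1.91 -0.71  0.76 -0.83]
shift cm [ 8.34 10.73 -0.41] roll -90.2
1361 ((632.7142944335938, -57.60145568847656), (92.07337188720703, 132.80970764160156), 0.0998850092291832) sx [586.7 588.5 676.9 678.8] sy [-124.1 -121.9    5.2    8.8]
```

Call:
arm_command(series=[20,0,4,-0.5,-7,20,2,8,-0.5,-14,20,4,10.7,-0.5,-21,20,6,10.7,-0.5,-28,20,8.3,10.7,-0.5,-35])

```text
clock: 13.57
eef_pos: [652.9, -25.4, 131.2]
tool_rot: [3.139, -0.001, 0.831]
force: [0.5, 0.7, -0.7]
width: 17.1
gripper_force: 0.0
```

Call:
arm_command(series=[20,0,0,0,-7,20,0,0,0,-14,20,0,0,0,-21,20,0,0,0,-28,20,0,0,0,-35])

```text
clock: 13.98
eef_pos: [652.1, -21.7, 130.5]
tool_rot: [3.14, -0.0, 1.447]
force: [0.3, 0.2, 0.6]
width: 17.2
gripper_force: 0.0
```

Call:
arm_command(series=[20,0,0,0,-7,20,0,0,0,-14,20,0,0,0,-20,20,0,0,0,-20,20,0,0,0,-20])

```text
clock: 14.4
eef_pos: [651.8, -21.9, 130.5]
tool_rot: [3.14, -0.0, 1.787]
force: [-0.1, 0.0, -0.6]
width: 17.2
gripper_force: 0.0
```

```bash
python3 go.py 630 -165 15 102.7
```

```text
now [651.8 -21.9 130.5] stop 631.0 -164.7 yaw 102.4 F [-0.1  0.  -0.6] w 17.206352477617525 t 14.4 q [-0.18  0.76  0.29  1.61 -0.28  0.81  0.45]
shift cm [-0.04 -0.12 11.55] roll -0.3
```

Call:
arm_command(series=[20,0,0,3,0,20,0,0,6,-0.3,20,0,0,9,-0.3,20,0,0,11.4,-0.3,20,0,0,11.4,-0.3])

```text
clock: 14.82
eef_pos: [647.4, -21.3, 11.2]
tool_rot: [-3.133, -0.002, 1.793]
force: [-1.8, -0.2, 1.1]
width: 17.3
gripper_force: 0.0
```

Call:
arm_command(series=[20,1,0,0,0,20,1.8,0,0,0,20,2.6,0,0,0,20,3.1,0,0,0,20,3.6,0,0,0])

```text
clock: 15.23
eef_pos: [644.1, 14.6, 17.9]
tool_rot: [3.139, 0.0, 1.796]
force: [0.8, -1.7, 0.3]
width: 16.9
gripper_force: 0.9
```

Call:
arm_command(series=[20,0.2,0,0,0,20,0.4,0,0,0,20,0.5,0,0,0,20,0.6,0,0,0,20,0.7,0,0,0])

```text
clock: 15.65
eef_pos: [641.7, 19.4, 16.4]
tool_rot: [3.141, 0.001, 1.794]
force: [0.7, -2.4, 1.9]
width: 17.2
gripper_force: 0.9
```

```bash
python3 go.py 630 -122 15 102.7; python3 sc.py
```

```text
now [641.7  19.4  16.4] stop 630.2 -122.2 yaw 102.8 F [ 0.7 -2.4  1.9] w 17.16333454928967 t 15.65 q [-0.21  0.91  0.24  1.68 -0.34  0.59  0.44]
shift cm [ 0.02 -0.03  0.14] roll 0.1
754 ((613.3766479492188, -36.76509094238281), (141.52731323242188, 79.65943908691406), 51.5223388671875) sx [585.8 587.2 675.2 678.3] sy [-115.2 -110.    11.9   13.9]
```

Call:
arm_command(series=[20,0.1,0,0,0,20,0.2,0,0,0,20,0.3,0,0,0,20,0.3,0,0,0,20,0.3,0,0,0])

```text
clock: 16.12
eef_pos: [641.1, 22.5, 16.3]
tool_rot: [3.141, 0.001, 1.795]
force: [1.3, -2.7, 0.3]
width: 17.3
gripper_force: 1.6
```

Call:
arm_command(series=[20,0.1,0,0,0,20,0.2,0,0,0,20,0.2,0,0,0,20,0.2,0,0,0,20,0.2,0,0,0])

```text
clock: 16.53
eef_pos: [641.4, 22.7, 16.4]
tool_rot: [3.14, 0.003, 1.794]
force: [3.1, -7.0, -1.4]
width: 17.2
gripper_force: 3.2
```

Force rises to about 7.7 N, so the end is on the short rail. I back off, clear the arm and check from above.

Call:
arm_command(series=[20,-1.5,0,0,0,20,-3,0,0,0,20,-4,0,-4,0,20,-4,0,-8,0,20,-4,0,-12,0])

```text
clock: 16.95
eef_pos: [648.2, -16.4, 136.5]
tool_rot: [-3.138, -0.001, 1.793]
force: [0.8, 0.7, -0.3]
width: 17.2
gripper_force: 0.0
```

Call:
arm_command(series=[20,-4,0,-2,0,20,-8,0,-4,0,20,-12,0,-6,0,20,-16,0,-8,0,20,-20,0,-8,0])

```text
clock: 17.37
eef_pos: [693.1, -201.7, 219.1]
tool_rot: [3.137, 0.001, 1.796]
force: [1.2, 0.4, 1.2]
width: 17.2
gripper_force: 0.0
```

```bash
python3 go.py 630 -400 200 102.7; python3 sc.py
cat > tp.py <<'E'
from h import *
ex=np.array([.9755,.2198]);ey=np.array([-.2198,.9755])
p,d=viewer.get_image("top");cv2.imwrite("pics/top5.png",p[100:340,160:540,::-1].repeat(2,0).repeat(2,1));X=height(d);q=p.astype(int)
m=(X[...,2]>36)&(X[...,2]<54)&((q.min(2)>150)|((q[...,0]>180)&(q[...,1]>180)))
r,P=rect(sub(m,(205,140,345,260)),45);c=np.array(r[0]);print(r,c@ex,c@ey)
E
python3 tp.py
```

```text
now [ 693.1 -201.7  219.1] stop 631.7 -349.1 yaw 102.9 F [1.2 0.4 1.2] w 17.209149836642286 t 17.3667 q [ 0.09  0.77  0.31  1.31 -0.24  1.1   0.65]
shift cm [-5.08 -0.21  1.92] roll 0.2
1315 ((632.8248901367188, -50.21015548706055), (93.35914611816406, 127.95768737792969), 0.02291325479745865) sx [586.1 588.4 676.5 679.5] sy [-114.2 -111.7   10.9   13.8]
((629.8369140625, 106.16181945800781), (89.34992980957031, 142.38587951660156), 12.38971996307373) 637.7402775848389 -34.87729882965086
```

View pics/top5.png

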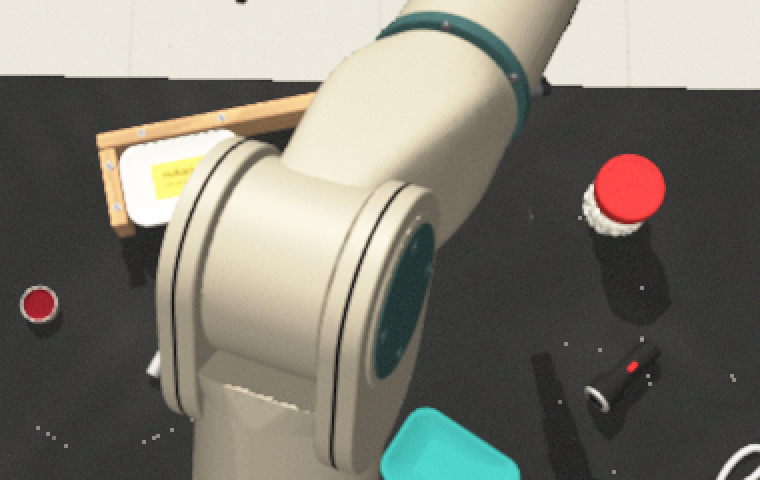

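The top view shows the tub in the corner, its left end at (120,180) on the short rail and its far side on the long rail. A zoomed scene view will confirm it.

Run:
```python
from h import *
p,d=viewer.get_image("scene");cv2.imwrite("pics/scene6.png",cv2.resize(p[130:230,290:423,::-1],None,fx=6,fy=6,interpolation=cv2.INTER_CUBIC))
```

```text
(no output)
```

View pics/scene6.png

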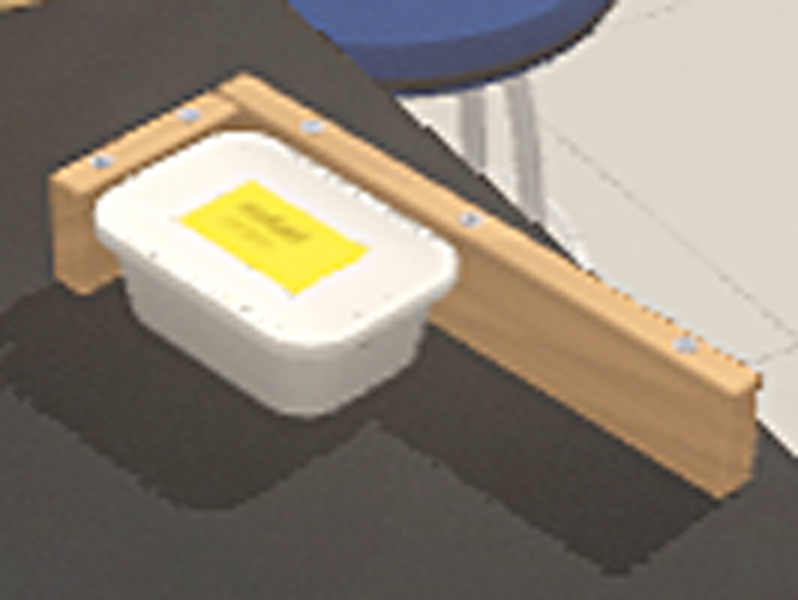

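The zoomed view shows the lid parallel to and against both rails; the thin wood strips at (165,150) and (350,170) are the rail faces standing 5 mm above the lid. Both contacts were also felt as force.

```bash
python3 -c "
from cell import workorder
print(workorder.finish_job())"
```

```text
the job is handed in; nothing more can be done
None
```

I pushed the white tub into the corner stop, where it rests against both the long and short rails, and handed the job in at about 17 s. The arm stayed clear of the jar, torch, battery and bottle cap.

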